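# Let the brass pins out of the hopper into the pin dish

## Task

Push the jade-green pin dish along the bench until it rests against the two stop pegs under the tin hopper's spout, then press the walnut lever paddle right down and hold it until all three brass pins have rolled out into the dish. Then let the paddle up slowly, so that the sprung lid closes without slamming. Pick nothing up, don't touch the pins, and leave the other things on the bench where they are.

Things in the scene. Friction and masses are not known exactly. Their poses are not given: they have to be found in the camera images.
- pin_hopper: Tin pin hopper, fixed to the bench. Origin on the bench; x points from its spout to its back, y to the lever's side, z up. A bent tin trough, 52 mm wide, open on top, slung on two side pivots between steel cheeks, slopes at 25 degrees down to the spout at the front; highest point: trough's back edge, x = 31, z = 157 mm. Oak base board 15 mm thick, x -43 to 140, y -55 to 55 mm.
- dish_seat (a point): Point on the bench 100 mm in front (-x) of the hopper's origin (axes as the hopper's): the dish's centre when the dish touches both stop pegs. The pegs are fixed, upright, 12 mm thick, 24 mm tall, at x = -48, y = -32 and +32 mm in the hopper's frame. The spout's lip is above, at x = -65, z = 55 mm in that frame; pins rolling off it land near this seat.
- pin_dish: Loose jade-green ceramic pin dish, round, 110 mm across (102 mm at its foot) and 30 mm tall, wall 5 mm, inner floor 6 mm above the bench, about 0.3 kg. Origin at the centre of its underside, z up. It slides on the bench when pushed, for instance with two fingertips side by side against the outside of its wall.
- paddle_top (a point): Centre of the top face of the walnut lever paddle (46 mm along the hopper's x, 62 mm along its y, 8 mm thick), behind the trough on the lever's side; moves with the lever. In the hopper's frame it goes from x = 135, y = 75, z = 120 mm at rest to x = 144, y = 75, z = 69 mm pressed right down, tipping from 10 degrees (back edge high) to 10 degrees (back edge low).
- press_lever (a joint): Angle of the rocker lever: 0 at rest (paddle up), 0.36 rad at its stop with the paddle right down. Its pivot lies along the hopper's y at x = 0, z = 70 mm. Pressing takes about 2 to 4 N at the paddle; it springs back up if let go.
- flap_lid (a joint): Angle of the tin flap lid that closes the trough's mouth, 30 mm behind the spout's lip, hinged at its top edge: 0 shut, about 1.22 rad with the paddle right down. A push rod links it to the lever (about 3.4 rad per rad of lever), and a coil spring shuts it: it snaps shut at once if the paddle is let go.
- pin_a: One of three loose brass pins, 12 mm thick and 42 mm long, 38 g (next to the lid). Origin at its centre, y along the pin. It starts lying across the trough behind the shut lid and rolls out by itself once the lid is up.
- pin_b: One of three loose brass pins, 12 mm thick and 42 mm long, 38 g (the middle one). Origin at its centre, y along the pin. It starts lying across the trough behind the shut lid and rolls out by itself once the lid is up.
- pin_c: One of three loose brass pins, 12 mm thick and 42 mm long, 38 g (the one farthest from the lid). Origin at its centre, y along the pin. It starts lying across the trough behind the shut lid and rolls out by itself once the lid is up.
- practice_box: Bystander: loose marquetry practice box, 150 x 100 x 64 mm, with its walnut slide panel half open, sticking out 66 mm beyond the box at its +x end. Origin at the centre of its underside.
- sanding_block: Bystander: loose pale wood sanding block with a cork face below, 110 x 60 x 32 mm. Origin at the centre of its underside.
- offcut_cube: Bystander: loose hinoki offcut cube, 40 mm. Origin at the centre of its underside.
- bench_dog: Bystander: loose round steel bench dog standing upright, 28 mm across at the foot, 75 mm tall. Origin at the centre of its underside.
- smoothing_plane: Bystander: small loose oak smoothing plane, 150 x 50 mm, 65 mm tall. Origin at the centre of its underside.
Things that resemble listed ones, but are neither listed nor needed, are in the scene too. Of the things that look like the pin_dish, the largest one is meant.

How it is judged:
By the outcome, as a careful person would: the job done as asked, in the order asked, and still so for the second after the job is handed in, with the robot touching nothing.
It also fails if it takes over 61 s, if anything falls off the work surface, if the arm or the gripper's body presses on something with over 40 N, if the wrist force passes 120 N, or if a joint passes its speed limit or range.

## Robot

A 6-joint arm with a two-finger parallel gripper is mounted at the origin on the work surface. World frame = base frame: x ahead of the robot, y to its left, z up, the work surface at z = 0. Lengths are in m, angles in rad, forces in N, time in s.
With the tool pointing down it reaches from about 0.275 to 0.825 m from the base axis. Payload 4.9 kg.
Tool frame: the origin (TCP) lies midway between the tips of the shut fingers; the grasp point (between the pads) lies 19 mm behind it (bot.grip_depth is the distance from the TCP to the grasp point, in m); y points along the fingers, x is the direction in which the jaws open and shut, and the axes are right-handed (so a half turn about y gives the same grasp; the last joint's range is limited). The gripper opens to 85 mm and grips with 20 to 120 N. Pads are 22 mm wide; open, the fingers measure 114 mm over their backs; the gripper's body (76 mm by 85 mm) begins 54 mm behind the grasp point. The pads swing forward as they close: fully open they stand 13 mm farther back than shut.
Start: joints at [-1.338, 0.326, -0.193, 1.052, 0, 1.437], TCP at [0.197, -0.513, 0.231] pointing down, gripper open.
Joint ranges: [-2.65, 2.65], [-0.97, 1.79], [-1.3, 1.35], [-1.93, 2.1], [-1.47, 1.37], [-3.14, 3.14]. Speed limits (rad/s): [2.57, 2.57, 3.14, 3.14, 3.14, 3.14].

## Interface

Orientations are given as a unit quaternion [w, x, y, z].
In Python, from cell import bot gives the robot as it stands. Calls block until the motion is done:
- bot.move_pose(position, orientation): joint-space move of the TCP to a pose.
- bot.move_linear(position, speed=0.15, rotation=None, until_force=None): straight line of the TCP; rotation=None keeps the orientation; speed is the mean speed in m/s. With until_force (N) it stops when the force on the tool has changed by that much, and returns True; else False.
- bot.goto_joints(angles): joint-space move.
- bot.set_gripper(opening, grasp_force=None): opening from 0.0 (shut) to 1.0 (fully open); grasp_force is the grip in N (None keeps the last); returns when the fingers have stopped.
- bot.wait(seconds).
- bot.solve_ik(position, orientation): joint angles nearest the present ones, or None.
- bot.camera(name): name is "scene" or "side" or "wrist"; returns the picture (384x512x3 uint8, red, green, blue); there is no depth.
- bot.calibration(name): a dict with "mtx" (3x3 intrinsics, pixels), "extrinsics" (4x4, takes a point from world to camera coordinates); the wrist camera has in their place "hand_eye" (4x4, takes a point from camera to tool coordinates, whose origin is the TCP and whose axes are the tool frame's). Camera axes: x right, y down, z forward; pixel columns grow to the right and rows downward; lengths in m; the calibration is good to about 2 mm. A picture is of the moment at which its call begins: read the wrist's pose just before it. calibration takes no time and is no camera call.
A pose or a line that the arm cannot do raises bot.PlanningError and nothing moves.
- bot.close_job(): hands the job in, once; it reports no verdict.
Trained networks look in the newest picture that a camera, given by its name, has taken for a name from the list of things; names that differ only in an ending like _2 or _b are one class to them, and where a whole thing is asked for, a point or a joint stands for the part that bears it (a point fixed in the world has none). Each returns a list of dicts, best first, with "confidence" (0 to 1); they miss things now and then, are a little off and sometimes report something else, mostly with a low value. They report only what shows in the picture. A call takes as long as a camera call. They do not tell look-alikes from the thing itself.
- bot.search_frame(camera, thing): "bbox" ([left, top, width, height] in pixels, round what is visible of it).
Readings, each from a call of its own:
- bot.read_clock(): time.
- bot.read_joint_positions(): joint angles.
- bot.read_joint_vel(): joint speeds.
- bot.read_joint_efforts(): joint torques, N m.
- bot.read_position(): TCP position.
- bot.read_tool_rot(): TCP orientation.
- bot.read_ft_force(): force on the tool from outside, world axes, zero at the start.
- bot.read_moment(): the same for the moment, N m.
- bot.read_gripper_width(): opening from 0.0 (shut) to 1.0 (fully open).
Only numpy, scipy, OpenCV 4.12 (cv2) and the standard library are available. Lean on these libraries where they do the work, as an engineer would, in place of code of your own. Each camera call takes 0.05 s, during which the arm holds its last target.

## Working session

There is one attempt and no reset: what is moved stays moved. The work goes in short steps, each a Python script; the robot and the scene stay as the last script left them, time stands still between calls to the robot, and variables do not carry over. Pictures are saved under pics/ and viewed, and the job is handed in when it is done.

```bash
mkdir -p pics; ls; python3 - <<'E'
from cell import bot
import cv2
for c in ["scene","side","wrist"]:
    im=bot.camera(c); cv2.imwrite(f"pics/{c}0.png",im[:,:,::-1])
    for t in ["pin_dish","pin_hopper","paddle_top","practice_box","sanding_block","offcut_cube","bench_dog","smoothing_plane"]:
        print(c,t,[(d["bbox"],round(d["confidence"],2)) for d in bot.search_frame(c,t)])
    k=bot.calibration(c); print({a:b.round(4).tolist() if hasattr(b,'round') else b for a,b in k.items()})
print(bot.read_clock(), bot.read_tool_rot(), bot.read_position())
E
```

```text
pics
scene pin_dish [([206.1, 213.8, 44.9, 44.0], 0.88), ([137.1, 240.3, 29.5, 34.1], 0.8), ([117.1, 286.3, 35.6, 34.3], 0.6)]
scene pin_hopper [([290.5, 86.5, 69.3, 98.3], 0.96)]
scene paddle_top [([290.8, 83.5, 48.3, 81.0], 0.9)]
scene practice_box [([288.6, 210.4, 80.6, 109.2], 0.76)]
scene sanding_block [([163.0, 162.7, 50.7, 45.1], 0.57)]
scene offcut_cube [([230.6, 130.7, 17.8, 24.5], 0.77)]
scene bench_dog [([382.4, 178.4, 17.6, 19.4], 0.74), ([227.9, 129.0, 22.1, 25.6], 0.23)]
scene smoothing_plane [([291.2, 81.2, 52.9, 86.0], 0.73), ([161.7, 320.4, 78.3, 52.5], 0.62)]
{'mtx': [[386.9901, 0.0, 259.2072], [0.0, 386.9901, 193.4958], [0.0, 0.0, 1.0]], 'extrinsics': [[0.7542, 0.6566, 0.0077, -0.371], [0.5602, -0.6372, -0.5293, -0.3125], [-0.3427, 0.4035, -0.8484, 1.1955], [0.0, 0.0, 0.0, 1.0]]}
side pin_dish [([211.2, 277.2, 44.1, 35.8], 0.81), ([236.2, 226.4, 48.1, 33.0], 0.72), ([257.5, 304.5, 43.0, 40.5], 0.68)]
side pin_hopper [([193.7, 136.1, 69.4, 56.1], 0.74), ([317.1, 264.8, 71.5, 53.7], 0.52)]
side paddle_top [([193.2, 134.7, 44.0, 49.9], 0.6)]
side practice_box [([298.2
[... 290 characters left out ...]
: [[375.1246, 0.0, 250.5918], [0.0, 375.1246, 190.3846], [0.0, 0.0, 1.0]], 'extrinsics': [[0.9617, -0.274, 0.0041, -0.5513], [-0.1266, -0.4577, -0.8801, 0.1234], [0.243, 0.8459, -0.4748, 0.9387], [0.0, 0.0, 0.0, 1.0]]}
wrist pin_dish []
wrist pin_hopper []
wrist paddle_top []
wrist practice_box []
wrist sanding_block []
wrist offcut_cube []
wrist bench_dog []
wrist smoothing_plane []
{'mtx': [[336.6032, 0.0, 248.8013], [0.0, 336.6032, 196.0166], [0.0, 0.0, 1.0]], 'hand_eye': [[1.0, 0.001, -0.0001, -0.0008], [0.0004, -0.2907, 0.9568, -0.1416], [0.0009, -0.9568, -0.2907, 0.0744], [0.0, 0.0, 0.0, 1.0]]}
1.35 [-0.58280537  0.58281632 -0.40041109  0.40041727] [ 0.19728324 -0.51343412  0.23128448]
```

```bash
python3 - <<'E'
import cv2
for c,r in [("scene",(100,75,420,385)),("side",(130,110,420,360))]:
    im=cv2.imread(f"pics/{c}0.png")[r[1]:r[3],r[0]:r[2]]
    im=cv2.resize(im,None,fx=2.4 if c=="scene" else 1.9*1.3,fy=2.4 if c=="scene" else 1.9*1.3,interpolation=cv2.INTER_CUBIC)
    im=im[:600,:800]; print(im.shape); cv2.imwrite(f"pics/{c}0z.png",im)
E
```

```text
(600, 768, 3)
(600, 716, 3)
```

View pics/scene0.png

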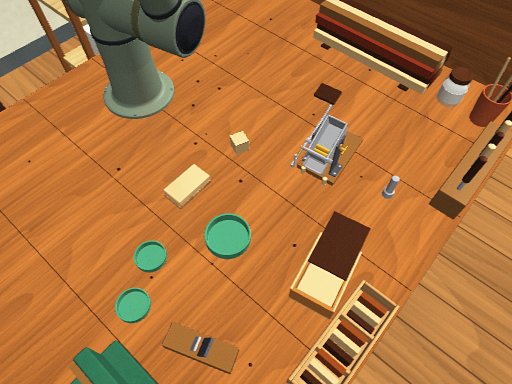

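View pics/side0.png

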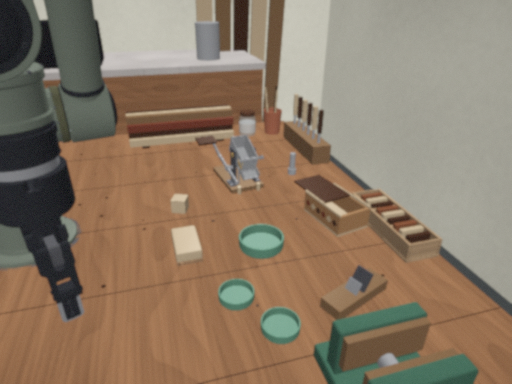

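View zooms.

View pics/scene0z.png

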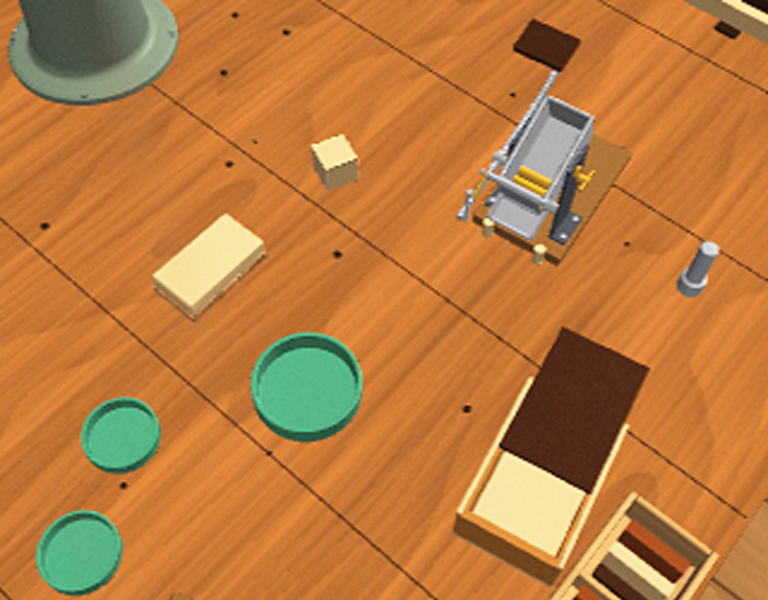

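View pics/side0z.png

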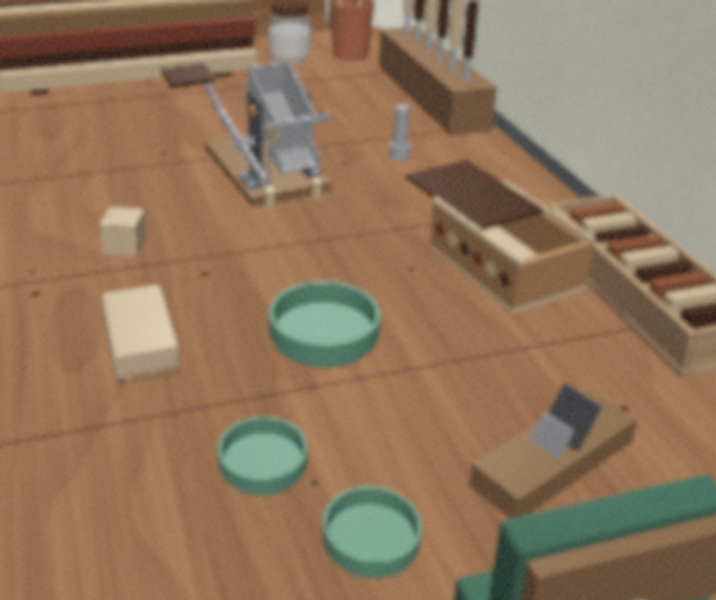

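```bash
cat > h.py <<'E'
import numpy as np, cv2
from scipy.spatial.transform import Rotation as R
def ray(bot,cam,uv,T=None):
    k=bot.calibration(cam); K=np.array(k["mtx"])
    if T is None: E=np.array(k["extrinsics"]); Ci=np.linalg.inv(E)
    else: Ci=T@np.array(k["hand_eye"])
    d=Ci[:3,:3]@np.linalg.inv(K)@np.array([uv[0],uv[1],1.]); return Ci[:3,3],d/np.linalg.norm(d)
def atz(o,d,z): return o+d*(z-o[2])/d[2]
def tri(rs):
    A=np.zeros((3,3));b=np.zeros(3)
    for o,d in rs:
        P=np.eye(3)-np.outer(d,d);A+=P;b+=P@o
    x=np.linalg.solve(A,b); return x,[np.linalg.norm((np.eye(3)-np.outer(d,d))@(x-o)) for o,d in rs]
def toolT(bot):
    q=np.array(bot.read_tool_rot());T=np.eye(4);T[:3,:3]=R.from_quat(q[[1,2,3,0]]).as_matrix();T[:3,3]=bot.read_position();return T
E
python3 - <<'E'
from cell import bot
from h import *
# green blobs
for c in ["scene","side"]:
    im=cv2.imread(f"pics/{c}0.png");hsv=cv2.cvtColor(im,cv2.COLOR_BGR2HSV)
    m=cv2.inRange(hsv,(65,70,60),(95,255,255))
    n,l,s,ce=cv2.connectedComponentsWithStats(m)
    for i in range(1,n):
        if s[i,4]>300:
            print(c,s[i],ce[i].round(1))
            u0,v0,w,h_=s[i,:4]
            hull=[atz(*ray(bot,c,(x,y)),0.03) for y,x in zip(*np.where(l==i))]
            P=np.array(hull);print("  z=.03 extents x",P[:,0].min(),P[:,0].max(),"y",P[:,1].min(),P[:,1].max())
E
```

```text
scene [ 205  214   46   45 1635] [227.3 235.6]
  z=.03 extents x 0.494951203790677 0.6085011162139238 y -0.23788308550326667 -0.12645302480728965
scene [134 241  32  31 788] [149.9 255.9]
  z=.03 extents x 0.41797905221972104 0.4935560340867732 y -0.3715606273681593 -0.3003803410845344
scene [115 288  36  35 954] [132.5 304.8]Traceback (most recent call last):
  File "<stdin>", line 12, in <module>
  File "h.py", line 4, in ray
    k=bot.calibration(cam); K=np.array(k["mtx"])
ValueError: time passes only in moves, steps and waits
```

```bash
sed -i 's/    k=bot.calibration(cam); K/    global C\n    if cam not in C: C[cam]=bot.calibration(cam)\n    k=C[cam]; K/; 2a C={}' h.py
python3 - <<'E'
from cell import bot
from h import *
im=cv2.imread("pics/side0.png")[125:205,185:275]; cv2.imwrite("pics/sideh.png",cv2.resize(im,None,fx=7,fy=7,interpolation=cv2.INTER_CUBIC))
im=cv2.imread("pics/scene0.png")[78:190,280:370]; cv2.imwrite("pics/sceneh.png",cv2.resize(im,None,fx=5,fy=5,interpolation=cv2.INTER_CUBIC))
for c in ["scene","side"]:
    im=cv2.imread(f"pics/{c}0.png");hsv=cv2.cvtColor(im,cv2.COLOR_BGR2HSV)
    m=cv2.inRange(hsv,(65,70,60),(95,255,255))
    n,l,s,ce=cv2.connectedComponentsWithStats(m)
    for i in range(1,n):
        if 300<s[i,4]<3000:
            P=np.array([atz(*ray(bot,c,(x,y)),0.03) for y,x in zip(*np.where(l==i))]);print(c,ce[i],"x",P[:,0].min(),P[:,0].max(),"y",P[:,1].min(),P[:,1].max())
E
```

```text
scene [227.2911315  235.61039755] x 0.494951203790677 0.6085011162139238 y -0.23788308550326667 -0.12645302480728965
scene [149.86675127 255.91243655] x 0.41797905221972104 0.4935560340867732 y -0.3715606273681593 -0.3003803410845344
scene [132.54716981 304.84800839] x 0.4764246123166375 0.5500095154937985 y -0.4682338916213752 -0.39825036633361327
scene [111.91344812 366.21405305] x 0.508693775200476 0.6650050635138925 y -0.5796827355095089 -0.4991488292891213
side [260.99124343 240.96497373] x 0.49133029223172975 0.5963380583811246 y -0.25771112971833066 -0.13353111127402884
side [358.08444097 340.33385457] x 0.5332469492903981 0.7666535842998679 y -0.5868994348640821 -0.46678453301897666
side [434.35431755 373.23286908] x 0.5916958223121267 0.7673969978432517 y -0.63227353152963 -0.5863068162125971
```

View pics/sideh.png

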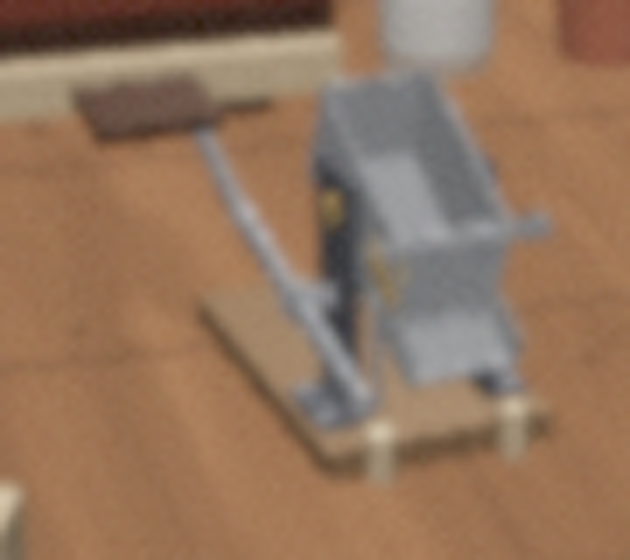

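View pics/sceneh.png

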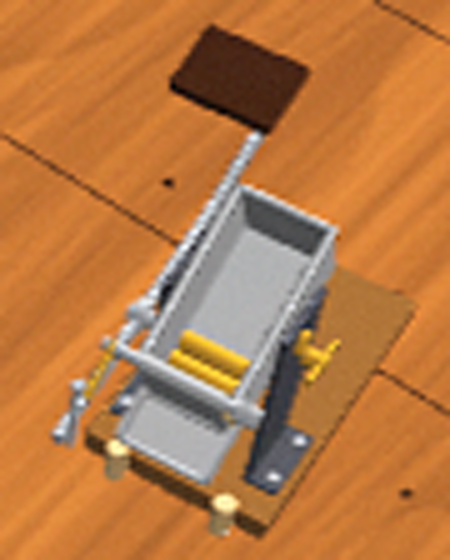

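```bash
cat > fit.py <<'E'
from cell import bot
from h import *
from scipy.optimize import least_squares
obs=[]
def S(u,v,p): obs.append(("scene",280+(u+.5)/5-.5,78+(v+.5)/5-.5,p))
def D(u,v,p): obs.append(("side",185+(u+.5)/7-.5,125+(v+.5)/7-.5,p))
c10,s10=np.cos(.1745),np.sin(.1745)
def pad(a,b): return (135+a*23*c10,75+b*31,120+a*23*s10)
S(117,447,(-48,32,24));S(224,500,(-48,-32,24));S(414,302,(140,-55,15));S(262,530,(-43,-55,15))
S(242,187,(31,26,157));S(336,232,(31,-26,157));S(212,27,pad(1,1));S(308,72,pad(1,-1));S(172,78,pad(-1,1));S(267,124,pad(-1,-1))
D(381,430,(-48,32,24));D(514,405,(-48,-32,24));D(333,460,(-43,55,15));D(548,412,(-43,-55,15));D(205,303,(140,55,15))
D(325,85,(31,26,157));D(428,72,(31,-26,157));D(78,92,pad(1,1));D(190,77,pad(1,-1));D(215,120,pad(-1,-1));D(98,132,pad(-1,1))
def proj(c,X):
    k=C.setdefault(c,None) or bot.calibration(c); C[c]=k
    E=np.array(k["extrinsics"]);y=np.array(k["mtx"])@(E[:3,:3]@X+E[:3,3]);return y[:2]/y[2]
def res(q):
    r=[]
    for c,u,v,p in obs:
        p=np.array(p)/1000;cc,ss=np.cos(q[2]),np.sin(q[2])
        X=np.array([q[0]+cc*p[0]-ss*p[1],q[1]+ss*p[0]+cc*p[1],p[2]]);r+=list(proj(c,X)-[u,v])
    return np.array(r)
s=least_squares(res,[0.55,0.1,1.0],loss="soft_l1");print(s.x)
for o,r in zip(obs,res(s.x).reshape(-1,2)): print(o[0],o[3],r.round(1))
E
python3 fit.py
```

```text
[0.5886389  0.1449257  1.69891219]
scene (-48, 32, 24) [-0.2  0.2]
scene (-48, -32, 24) [-0.2  0.9]
scene (140, -55, 15) [0.7 0.1]
scene (-43, -55, 15) [ 0.4 -0.4]
scene (31, 26, 157) [-1.  -0.7]
scene (31, -26, 157) [-0.6 -0.7]
scene (np.float64(157.65070980722362), 106, np.float64(123.99316230936627)) [-0.6 -1. ]
scene (np.float64(157.65070980722362), 44, np.float64(123.99316230936627)) [ 0.6 -0.9]
scene (np.float64(112.34929019277638), 106, np.float64(116.00683769063373)) [-1.2  0.8]
scene (np.float64(112.34929019277638), 44, np.float64(116.00683769063373)) [0.3 1.1]
side (-48, 32, 24) [0.  0.5]
side (-48, -32, 24) [0.2 0.4]
side (-43, 55, 15) [-0.7 -0.5]
side (-43, -55, 15) [ 1.3 -0. ]
side (140, 55, 15) [-1.2 -1.3]
side (31, 26, 157) [-0.2 -0.2]
side (31, -26, 157) [ 0.8 -0.6]
side (np.float64(157.65070980722362), 106, np.float64(123.99316230936627)) [-1.  -0.8]
side (np.float64(157.65070980722362), 44, np.float64(123.99316230936627)) [ 1.  -1.1]
side (np.float64(112.34929019277638), 44, np.float64(116.00683769063373)) [ 1.9 -0.5]
side (np.float64(112.34929019277638), 106, np.float64(116.00683769063373)) [0.2 0.4]
```

```bash
cat >> h.py <<'E'
def quat(a,sgn=-1):
    z=sgn*np.array([np.cos(a),np.sin(a),0]);y=np.array([0,0,-1.]);x=np.cross(y,z)
    q=R.from_matrix(np.stack([x,y,z],1)).as_quat();return [float(v) for v in q[[3,0,1,2]]]
E
python3 - <<'E'
from cell import bot
from h import *
print(bot.read_clock(),toolT(bot)[:3,:3].round(2).tolist())
for sg in(-1,1):
  for p in [(0.545,-0.262,0.2),(0.543,-0.26,0.006),(0.6,-0.02,0.006)]:
    q=bot.solve_ik(p,quat(1.5,sg));print(sg,p,None if q is None else np.round(q,2))
  for z in (.2,.12,.069): 
    q=bot.solve_ik((0.497,0.269,z),quat(1.7,sg));print(sg,z,None if q is None else np.round(q,2))
E
```

```text
1.35 [[0.36, -0.0, 0.93], [-0.93, -0.0, 0.36], [0.0, -1.0, -0.0]]
-1 (0.545, -0.262, 0.2) [-0.57  0.45 -0.09  1.03  0.   -2.07]
-1 (0.543, -0.26, 0.006) [-0.57  0.65 -0.31  0.62  0.   -2.07]
-1 (0.6, -0.02, 0.006) [-0.16  0.65 -0.31  0.61  0.   -1.66]
-1 0.2 [ 0.37  0.38 -0.2   0.99  0.   -1.33]
-1 0.12 [ 0.37  0.45 -0.31  0.81  0.   -1.33]
-1 0.069 [ 0.37  0.51 -0.36  0.7   0.   -1.33]
1 (0.545, -0.262, 0.2) [-0.57  0.45 -0.09  1.03  0.    1.07]
1 (0.543, -0.26, 0.006) [-0.57  0.65 -0.31  0.62  0.    1.07]
1 (0.6, -0.02, 0.006) [-0.16  0.65 -0.31  0.61  0.    1.49]
1 0.2 [ 0.37  0.38 -0.2   0.99  0.    1.81]
1 0.12 [ 0.37  0.45 -0.31  0.81  0.    1.81]
1 0.069 [ 0.37  0.51 -0.36  0.7   0.    1.81]
```

```bash
python3 - <<'E'
from cell import bot
from h import *
bot.move_pose([0.543,-0.265,0.2],quat(1.5))
bot.set_gripper(0.8)
T=toolT(bot); im=bot.camera("wrist"); cv2.imwrite("pics/w1.png",im[:,:,::-1])
print([(d["bbox"],d["confidence"]) for d in bot.search_frame("wrist","pin_dish")])
np.save("T1.npy",T); print(bot.read_clock(),T[:3,3],bot.read_gripper_width())
E
```

```text
[([202.2, 204.5, 100.5, 101.3], 0.85), ([236.5, 0.0, 79.6, 27.8], 0.78), ([304.1, 50.4, 84.5, 85.6], 0.74)]
4.7083 [ 0.54293347 -0.26512777  0.20001207] 0.801635407228778
```

View pics/w1.png

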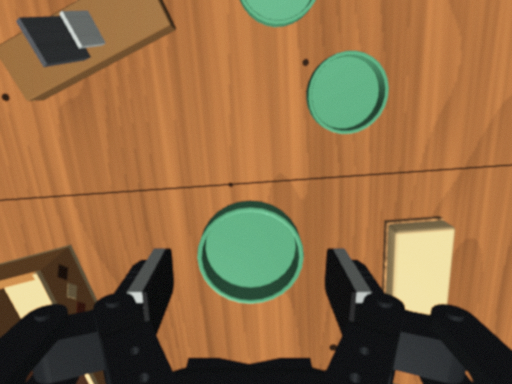

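```bash
cat > dish.py <<'E'
from h import *
from scipy.optimize import minimize
def dish(bot,c,im,T=None,zs=0.03):
    hsv=cv2.cvtColor(im,cv2.COLOR_BGR2HSV)
    m=cv2.morphologyEx(cv2.inRange(hsv,(65,70,40),(95,255,255)),cv2.MORPH_CLOSE,np.ones((5,5)))
    out=[]
    for ct in cv2.findContours(m,cv2.RETR_EXTERNAL,cv2.CHAIN_APPROX_NONE)[0]:
        if cv2.contourArea(ct)<600: continue
        P=np.array([atz(*ray(bot,c,p[0],T),zs)[:2] for p in ct])
        (x,y),r=cv2.minEnclosingCircle(P.astype(np.float32)); 
        # rim fit: far-side contour points robust circle with fixed r=.055
        from scipy.optimize import least_squares
        s=least_squares(lambda q:np.hypot(P[:,0]-q[0],P[:,1]-q[1])-.055,[x,y],loss="cauchy",f_scale=.001)
        out.append((cv2.minAreaRect(ct)[0],(round(x,4),round(y,4)),round(r,4),s.x.round(4)))
    return out
E
python3 - <<'E'
from cell import bot
from dish import *
print(dish(bot,"wrist",cv2.imread("pics/w1.png"),np.load("T1.npy")))
for c in("scene","side"): print(dish(bot,c,cv2.imread(f"pics/{c}0.png")))
E
```

```text
[((249.30001831054688, 252.60003662109375), (0.5473, -0.1815), 0.0564, array([ 0.5472, -0.1813])), ((347.25, 91.75), (0.4509, -0.3324), 0.0355, array([ 0.4472, -0.3106])), ((277.5, 12.5), (0.5089, -0.41), 0.0301, array([ 0.5079, -0.4482]))]
[((115.0, 362.0), (0.5872, -0.5382), 0.0868, array([ 0.5906, -0.5438])), ((132.50001525878906, 305.0000305175781), (0.5132, -0.4329), 0.0375, array([ 0.5126, -0.4113])), ((149.5, 256.0), (0.4562, -0.3358), 0.0387, array([ 0.4597, -0.315 ])), ((227.5, 236.0), (0.5512, -0.1838), 0.0582, array([ 0.5512, -0.1824]))]
[((422.5, 369.0), (0.6793, -0.6016), 0.0884, array([ 0.6855, -0.5616])), ((280.0, 325.0), (0.4987, -0.4465), 0.0389, array([ 0.4786, -0.4372])), ((363.3594055175781, 335.48565673828125), (0.6485, -0.5208), 0.128, array([ 0.6278, -0.5177])), ((236.0, 294.0), (0.4434, -0.3518), 0.039, array([ 0.4665, -0.3552])), ((260.5, 240.5), (0.5415, -0.1945), 0.0633, array([ 0.5441, -0.1913]))]
```

```bash
python3 - <<'E'
from cell import bot
from dish import *
bot.move_linear([0.545,-0.262,0.007],speed=0.12)
print(bot.read_clock())
# approach contact along 1.5
print(bot.move_linear([0.5485,-0.228,0.007],speed=0.05), bot.read_ft_force())
bot.move_linear([0.6025,-0.050,0.007],speed=0.06)
print(bot.read_clock(),bot.read_position(),bot.read_ft_force())
T=toolT(bot)
for c in("scene","wrist"):
    im=bot.camera(c)[:,:,::-1].copy();cv2.imwrite(f"pics/{c}2.png",im)
    print(dish(bot,c,im,T if c=="wrist" else None))
E
```

```text
6.4667
False [-0.03041096 -0.04126796 -0.29123969]
10.55 [ 0.60245779 -0.05007784  0.0069891 ] [-1.02205634 -2.17334109 -0.03072956]
[((115.0, 362.0), (0.5872, -0.5382), 0.0868, array([ 0.5869, -0.543 ])), ((132.50001525878906, 305.0000305175781), (0.5132, -0.4329), 0.0375, array([ 0.5127, -0.4113])), ((149.5, 256.0), (0.4562, -0.3358), 0.0387, array([ 0.4589, -0.3147]))]
[((248.5, 314.0), (0.6041, -0.0258), 0.0395, array([ 0.6051, -0.0066]))]
```

View pics/scene2.png

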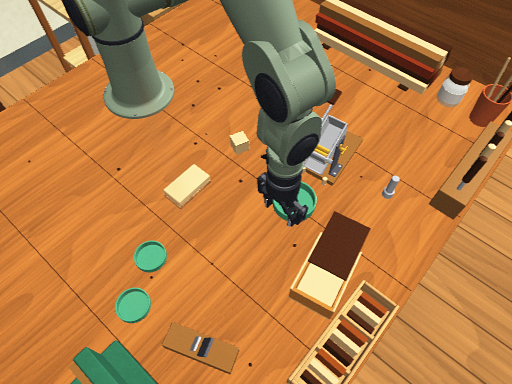

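View pics/wrist2.png

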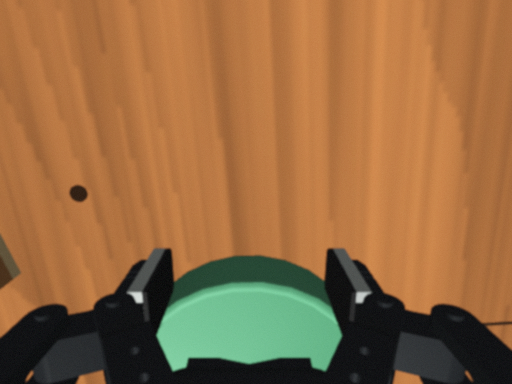

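```bash
python3 - <<'E'
from cell import bot
from dish import *
p=np.array(bot.read_position()); d=np.array([np.cos(1.699),np.sin(1.699),0])
print(bot.move_linear((p+0.04*d).tolist(),speed=0.05,until_force=5), bot.read_ft_force())
print(bot.move_linear((p+0.07*d).tolist(),speed=0.02,until_force=5), bot.read_ft_force())
p2=np.array(bot.read_position());print(bot.read_clock(),p2,np.linalg.norm(p2-p))
im=bot.camera("side")[:,:,::-1];cv2.imwrite("pics/side3.png",im);cv2.imwrite("pics/side3z.png",cv2.resize(im[120:260,150:320],None,fx=4,fy=4,interpolation=cv2.INTER_CUBIC))
E
```

```text
False [ 0.55516919 -0.23278294 -0.41369148]
True [ 0.6770039  -1.28332375  1.60936797]
12.2667 [ 0.59689122 -0.00306105  0.00691572] 0.04735189112877328
```

View pics/side3z.png

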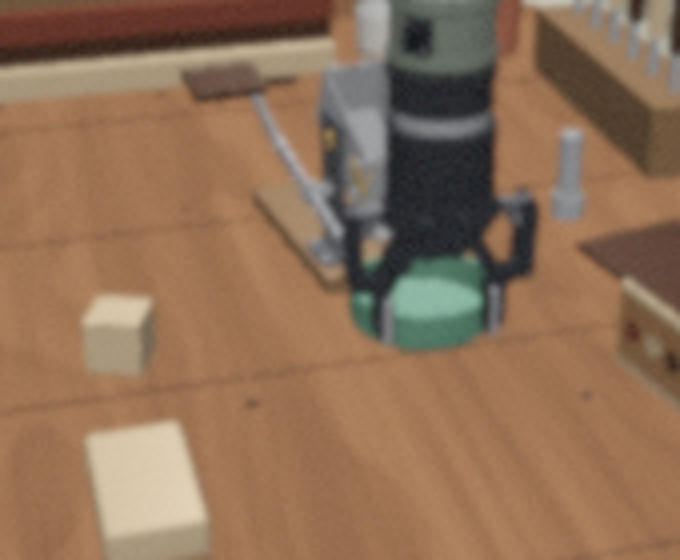

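```bash
python3 - <<'E'
from cell import bot
from dish import *
p=np.array(bot.read_position()); d=np.array([np.cos(1.699),np.sin(1.699),0])
bot.move_linear((p-0.05*d).tolist(),speed=0.1)
bot.move_linear((p-0.10*d+[0,0,0.15]).tolist(),speed=0.2)
T=toolT(bot);np.save("T4.npy",T)
for c in("scene","side","wrist"):
    im=bot.camera(c)[:,:,::-1].copy();cv2.imwrite(f"pics/{c}4.png",im)
    print(c,dish(bot,c,im,T if c=="wrist" else None))
    if c!="wrist":
        im=im[90:250,250:390] if c=="scene" else im[120:260,170:320]
        cv2.imwrite(f"pics/{c}4z.png",cv2.resize(im,None,fx=3.7,fy=3.7,interpolation=cv2.INTER_CUBIC))
print(bot.read_clock())
E
```

```text
scene [((115.0, 362.0), (0.5872, -0.5382), 0.0868, array([ 0.5906, -0.5438])), ((132.50001525878906, 305.0000305175781), (0.5132, -0.4329), 0.0375, array([ 0.5127, -0.4113])), ((149.5, 256.0), (0.4562, -0.3358), 0.0387, array([ 0.459 , -0.3147])), ((308.4022216796875, 186.74473571777344), (0.6036, 0.0417), 0.0602, array([0.6024, 0.0431]))]
side [((422.5, 369.0), (0.6793, -0.6025), 0.0886, array([ 0.6856, -0.5616])), ((363.3594055175781, 335.48565673828125), (0.6485, -0.5208), 0.128, array([ 0.6262, -0.5202]))]
wrist [((268.57733154296875, 320.79901123046875), (0.5996, 0.0414), 0.0589, array([0.5999, 0.0394]))]
14.0583
```

View pics/wrist4.png

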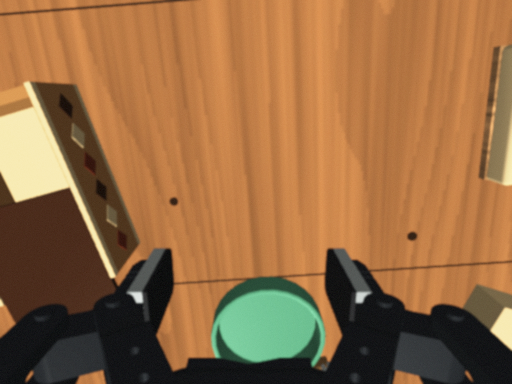

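View pics/side4z.png

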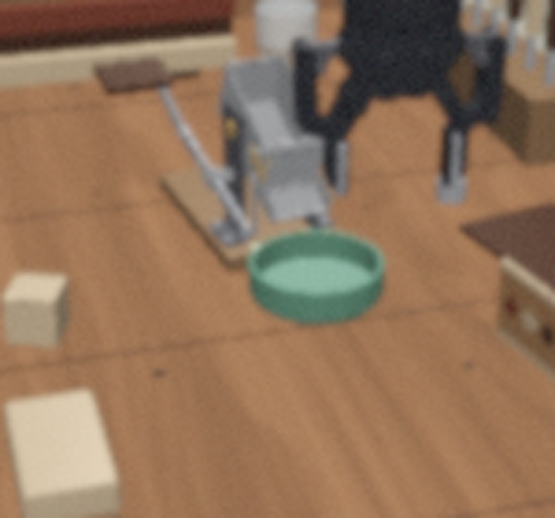

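View pics/scene4z.png

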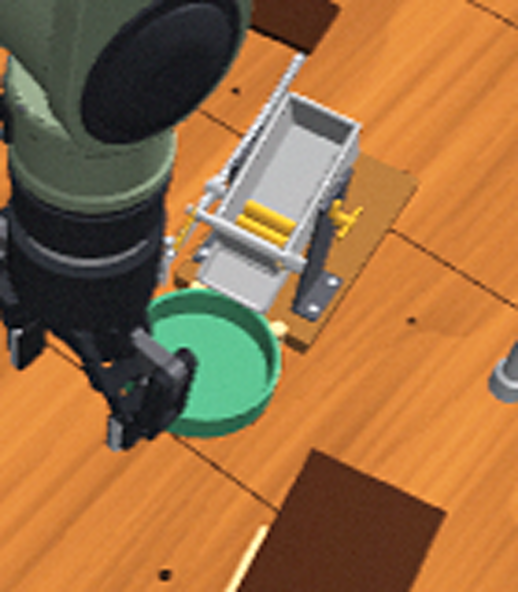

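```bash
python3 - <<'E'
from cell import bot
from dish import *
d=np.array([np.cos(1.699),np.sin(1.699),0]); s=np.array([0.6014,0.0452,0])
bot.set_gripper(0.0)
bot.move_pose((s-0.10*d+[0,0,0.08]).tolist(),quat(1.699))
bot.move_linear((s-0.10*d+[0,0,0.01]).tolist(),speed=0.1)
f0=bot.read_ft_force()
r=bot.move_linear((s-0.052*d+[0,0,0.01]).tolist(),speed=0.02,until_force=8)
p=np.array(bot.read_position());print(r,f0,bot.read_ft_force(),p,(p-s)@d,bot.read_clock())
bot.wait(0.3);print(bot.read_ft_force())
E
```

```text
True [ 0.69459433 -0.30480857 -0.0453181 ] [ 1.11422799 -1.83905086  1.31431013] [ 0.60952645 -0.01529881  0.00999324] -0.06104129111591213 17.825
[ 1.52977926 -2.2849069   1.0230364 ]
```

```bash
python3 - <<'E'
from cell import bot
from dish import *
d=np.array([np.cos(1.699),np.sin(1.699),0]); s=np.array([0.6014,0.0452,0])
p=np.array(bot.read_position())
bot.move_linear((p-0.04*d).tolist(),speed=0.1)
bot.move_linear((p-0.04*d+[0,0,0.2]).tolist(),speed=0.25)
bot.move_pose((s-0.03*d+[0,0,0.22]).tolist(),quat(1.699,1))
T=toolT(bot);np.save("T5.npy",T)
for c in("wrist","scene","side"):
    im=bot.camera(c)[:,:,::-1].copy();cv2.imwrite(f"pics/{c}5.png",im)
    print(c,dish(bot,c,im,T if c=="wrist" else None)[-1])
print(bot.read_clock())
E
```

```text
wrist ((248.5, 143.0), (0.6009, 0.0514), 0.0538, array([0.5998, 0.0534]))
scene ((303.10003662109375, 187.80001831054688), (0.6036, 0.0417), 0.0602, array([0.6042, 0.0423]))
side ((236.0, 294.0), (0.4434, -0.3518), 0.039, array([ 0.4665, -0.356 ]))
22.5083
```

View pics/wrist5.png

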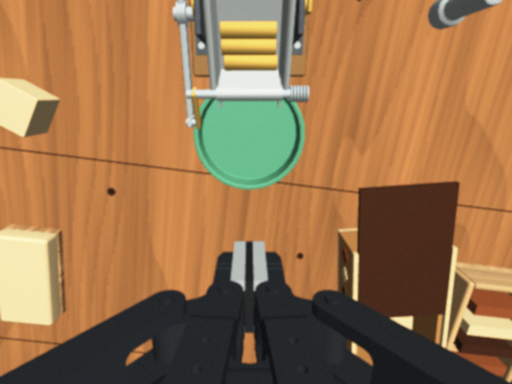

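View pics/scene5.png

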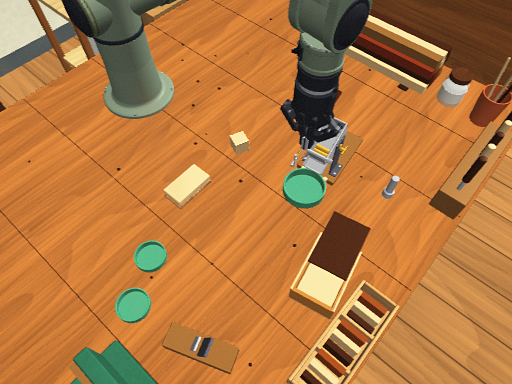

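```bash
python3 - <<'E'
import cv2,numpy as np
a=cv2.resize(cv2.imread("pics/wrist5.png")[60:200,170:330],None,fx=5,fy=4.2,interpolation=cv2.INTER_CUBIC)
cv2.imwrite("pics/w5z.png",a)
cv2.imwrite("pics/s5z.png",cv2.resize(cv2.imread("pics/scene5.png")[110:215,270:370],None,fx=5.5,fy=5.5,interpolation=cv2.INTER_CUBIC))
E
```

```text
(no output)
```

View pics/w5z.png

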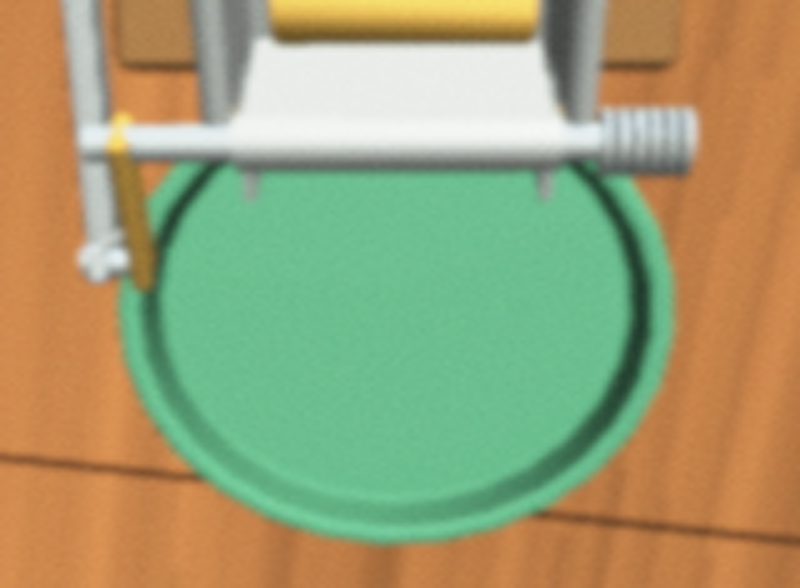

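View pics/s5z.png

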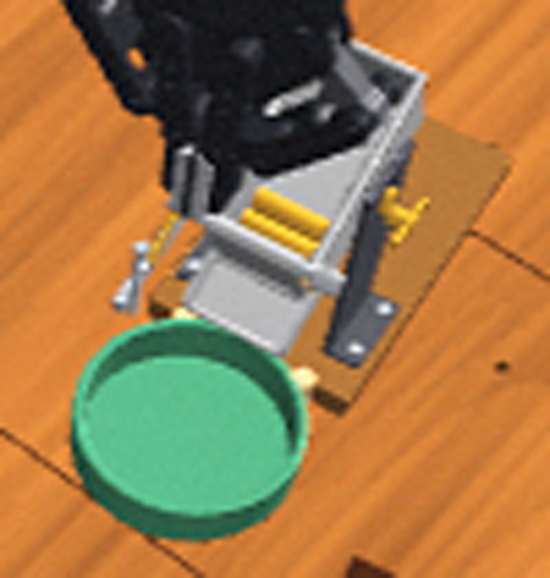

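```bash
python3 - <<'E'
from cell import bot
from h import *
k=bot.calibration("scene");E=np.array(k["extrinsics"]);K=np.array(k["mtx"])
def pr(X):
    y=(K@(E[:3,:3]@X.T+E[:3,3:])).T;return y[:,:2]/y[:,2:]
im=cv2.imread("pics/scene5.png");x0,y0,f=270,140,8
base=cv2.resize(im[y0:y0+72,x0:x0+75],None,fx=f,fy=f,interpolation=cv2.INTER_CUBIC)
t=np.linspace(0,2*np.pi,90)
def circ(c,r,z): return np.stack([c[0]+r*np.cos(t),c[1]+r*np.sin(t),0*t+z],1)
def dr(X,col): cv2.polylines(base,[(((pr(X)-[x0,y0]+.5)*f-.5)).round().astype(int)],True,col,1)
H=np.array([0.5886,0.1449]);a=1.699;Rm=np.array([[np.cos(a),-np.sin(a)],[np.sin(a),np.cos(a)]])
w=lambda x,y:H+Rm@np.array([x,y])/1000
dr(circ(w(-100,0),.055,.03),(255,255,255));dr(circ(w(-100,0),.051,0),(255,255,255))
for s in(-32,32): dr(circ(w(-48,s),.006,.024),(255,0,0))
cv2.imwrite("pics/ov5.png",base)
E
```

```text
(no output)
```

View pics/ov5.png

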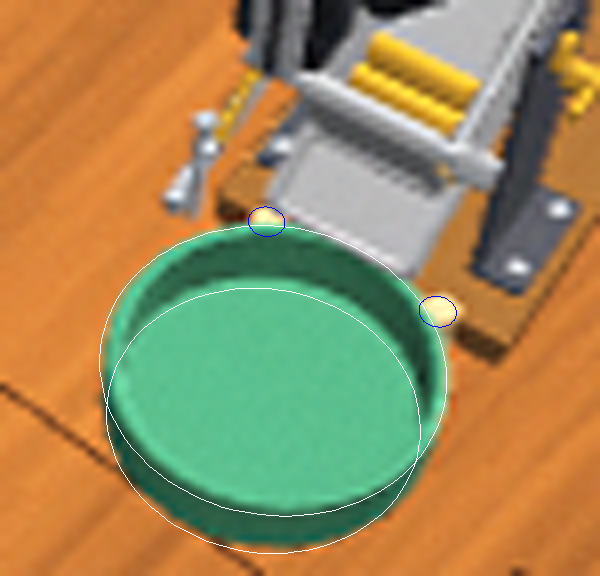

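```bash
cat > w.py <<'E'
import numpy as np
H=np.array([0.5886,0.1449]);a=1.699;Rm=np.array([[np.cos(a),-np.sin(a)],[np.sin(a),np.cos(a)]])
def w(x,y,z): return [float(v) for v in (H+Rm@np.array([x,y])/1000)]+[z/1000]
E
python3 - <<'E'
from cell import bot
from dish import *
from w import w
print(atz(*ray(bot,"scene",(340,62)),0.0),atz(*ray(bot,"scene",(318,40)),0.03))
q=quat(1.699,1)
print(w(135,75,120))
bot.move_pose(w(135,75,190),q)
T=toolT(bot);im=bot.camera("wrist")[:,:,::-1].copy();cv2.imwrite("pics/wrist6.png",im)
r=bot.move_linear(w(135,75,128),speed=0.1)
r=bot.move_linear(w(135,75,112),speed=0.02,until_force=1.0)
print(r,bot.read_position(),bot.read_ft_force(),bot.read_clock())
im=bot.camera("side")[:,:,::-1].copy();cv2.imwrite("pics/side6.png",cv2.resize(im[90:260,150:320],None,fx=3.5,fy=3.5,interpolation=cv2.INTER_CUBIC))
im=bot.camera("scene")[:,:,::-1].copy();cv2.imwrite("pics/scene6.png",cv2.resize(im[60:230,240:410],None,fx=3.5,fy=3.5,interpolation=cv2.INTER_CUBIC))
E
```

```text
[0.3849942  0.52890498 0.        ] [0.2840193  0.53683108 0.03      ]
[0.49695538976223597, 0.2692031190854369, 0.12]
True [0.49664189 0.26924374 0.11777021] [ 0.19520371  0.38130298 -1.05084843] 24.9417
```

View pics/side6.png

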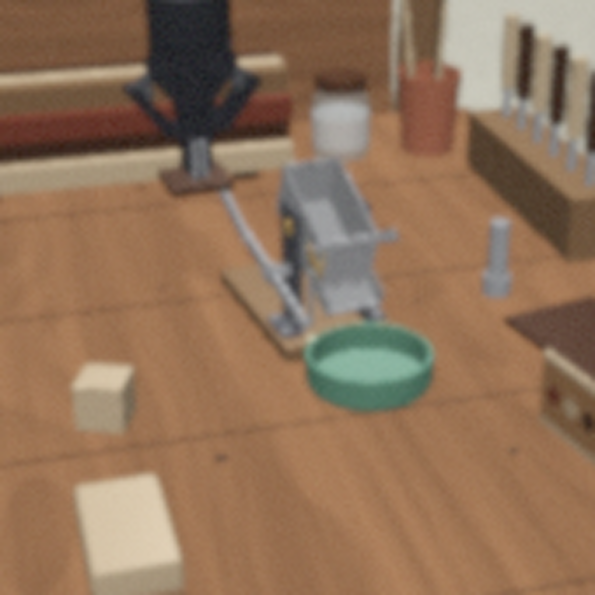

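View pics/scene6.png

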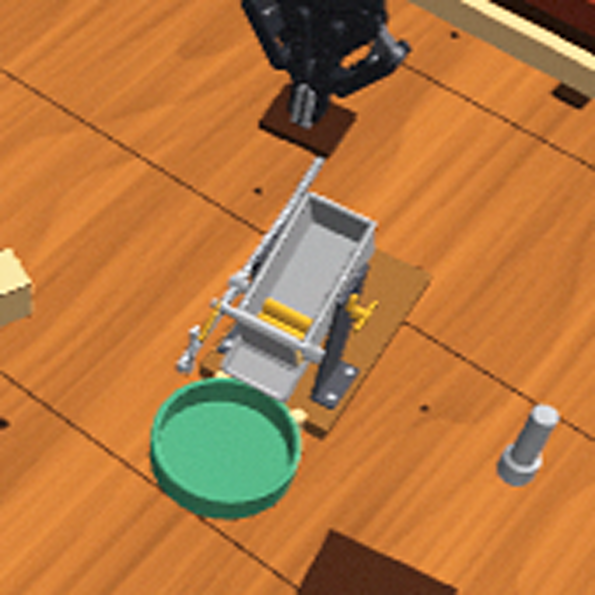

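View pics/wrist6.png

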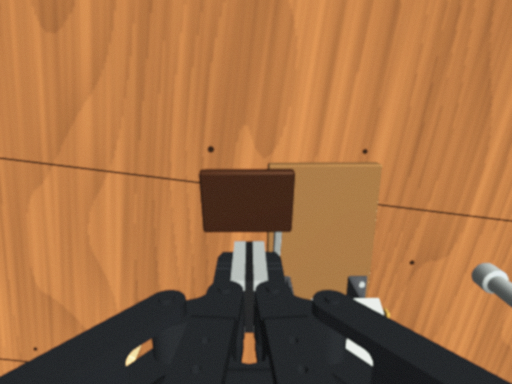

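```bash
python3 - <<'E'
from cell import bot
from dish import *
from w import w
r=bot.move_linear(w(140,75,95),speed=0.03,until_force=15);print(r,bot.read_position(),bot.read_ft_force())
r=bot.move_linear(w(144,75,63),speed=0.025,until_force=12)
print(r,bot.read_position(),bot.read_ft_force(),bot.read_clock())
bot.wait(1.2)
for c in("scene","side"):
    im=bot.camera(c)[:,:,::-1].copy()
    im=im[60:230,240:410] if c=="scene" else im[90:260,150:320]
    cv2.imwrite(f"pics/{c}7.png",cv2.resize(im,None,fx=3.5,fy=3.5,interpolation=cv2.INTER_CUBIC))
print(bot.read_ft_force(),bot.read_clock())
E
```

```text
False [0.49636342 0.27420653 0.09511452] [0.93963855 1.83047152 2.10489471]
True [0.49617553 0.27663017 0.07121488] [-1.91118169 -1.18310249  9.14455083] 26.9167
[-1.52422598 -0.15953433  9.2740418 ] 28.2167
```

View pics/scene7.png

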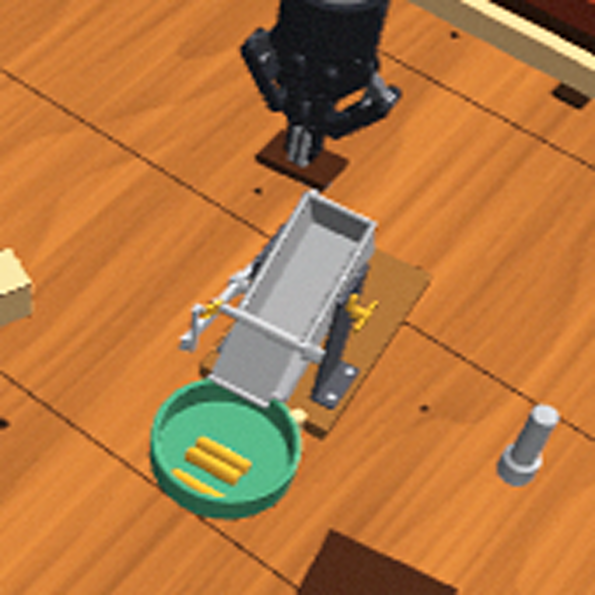

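View pics/side7.png

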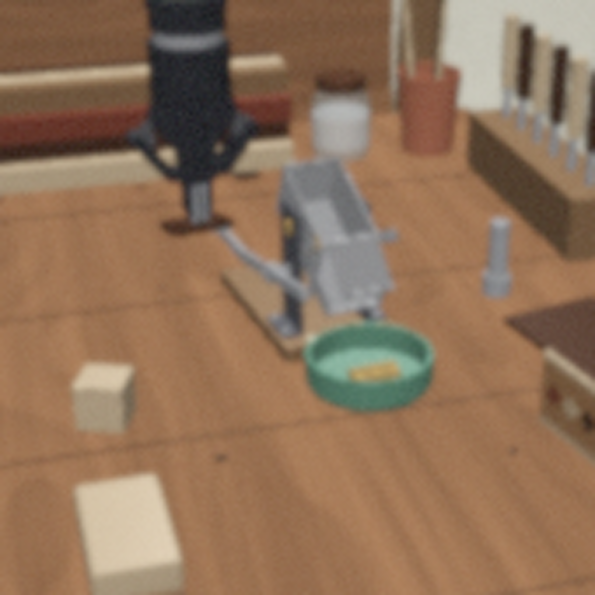

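```bash
python3 - <<'E'
from cell import bot
from dish import *
from w import w
bot.move_linear(w(140,75,95),speed=0.01);print(bot.read_ft_force(),bot.read_clock())
bot.move_linear(w(136,75,112),speed=0.008);print(bot.read_ft_force(),bot.read_clock())
bot.move_linear(w(135,75,126),speed=0.007);print(bot.read_ft_force(),bot.read_clock())
bot.move_linear(w(135,75,200),speed=0.12)
for c in("scene","side"):
    im=bot.camera(c)[:,:,::-1].copy();cv2.imwrite(f"pics/{c}8.png",im)
    print(c,[(d["bbox"],round(d["confidence"],2)) for d in bot.search_frame(c,"pin_a")])
    im=im[60:230,240:410] if c=="scene" else im[90:260,150:320]
    cv2.imwrite(f"pics/{c}8z.png",cv2.resize(im,None,fx=3.5,fy=3.5,interpolation=cv2.INTER_CUBIC))
print(bot.read_clock(),bot.read_ft_force())
E
```

```text
[-0.10341742  1.62224774  2.69679328] 30.8083
[ 1.31573918 -0.30179436  0.18331212] 33.1417
[-0.40236345  1.06095987  0.4732405 ] 35.3
scene [([291.2, 188.2, 16.2, 12.3], 0.42)]
side []
36.2667 [ 0.23011072 -0.61699726  0.46467579]
```

View pics/scene8z.png

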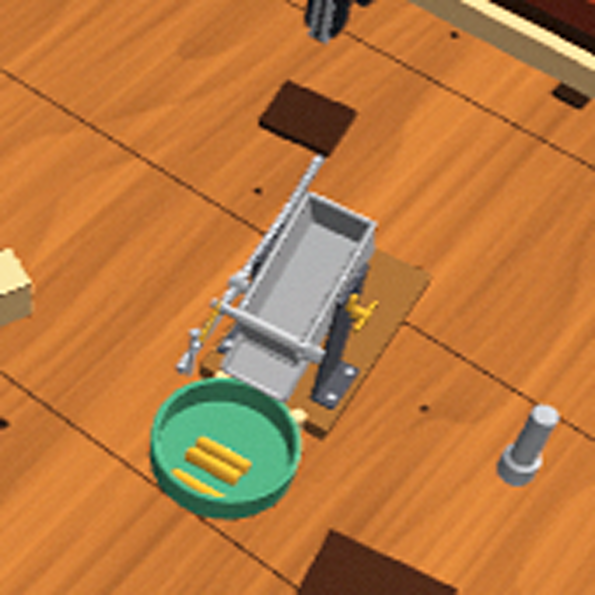

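View pics/side8.png

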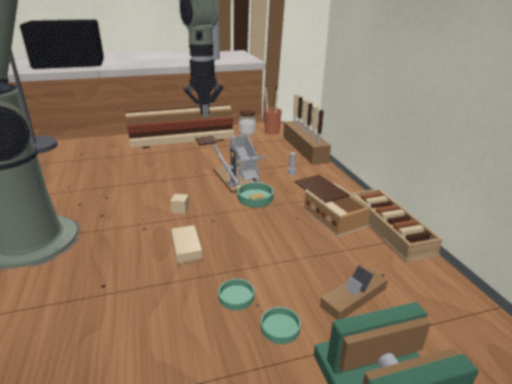

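View pics/scene8.png

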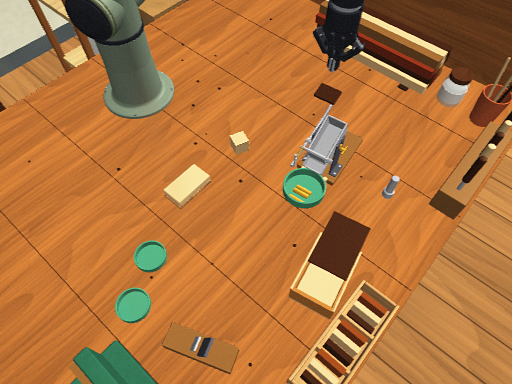

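```bash
python3 -c "
from cell import bot
bot.close_job()"
```

```text
the job is handed in; nothing more can be done
```

The job is done and handed in at about 36 s on the robot's clock, against the 61 s limit.

**What I did**
- **Dish choice:** I chose the largest of the three green dishes, at scene pixel (228, 236). It measured about 110 mm across; the two look-alikes measured about 75 mm.
- **Seating the dish:** I pushed it with the open fingers, then nudged it with the shut fingertips until both pegs stopped it.
- **Paddle:** I pressed it down to its stop, with the fingertips at z ≈ 71 mm and about 9 N on the tool. I held it for over 1 s until the pictures showed all three pins in the dish, then let it up over about 7 s.

**What the last checks showed**
- The final scene picture shows three pins in the dish, the trough empty, the lid shut and the paddle back at rest. The arm is clear of everything.
- The other things on the bench look unmoved in both views.
- Before the press, the dish's outline matched the seated position to about half a pixel (roughly 1–2 mm) in the scene camera. It looks unmoved since.

**What disagreed or failed**
- Separate estimates of the seated dish's centre differed: scene y ≈ 42 mm, wrist ≈ 53 mm, expected ≈ 46 mm. I trusted the scene-camera outline, because it shows the pegs and the dish in the same view.
- The pin detector found only one low-confidence region in the scene picture and none in the side view, so I counted the pins by eye.
- The lid's closing speed was not measured. I judge that it closed gently only from the slow release.

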